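# Eject the hand blender's battery and catch it

### The job

Eject the battery pack of the cordless hand blender from its white charging dock: hold one finger a little in front of the pack and press the orange eject key down with the other, so that the pack springs against the waiting finger and is trapped there, less than halfway out, while the key is still down. Then let the key up and draw the finger slowly away, so that the spring eases the pack out along the grey lip until it no longer pushes, and back off, leaving the pack standing straight on the lip. Only touch and press: never lift or tip the pack, let it shoot out or run over the end of the lip, and leave the things round the dock where they are.

Things in the scene. Friction and masses are not known exactly. Their poses are not given: they have to be found in the camera images.
- dock: White charging dock, fixed. Origin on the worktop below the front face of the seated pack, on the bay's centre line. Own +x points into the bay, -x is the way the pack comes out (roughly towards the robot), +y to the robot's left, z up. Low parts in front of the housing: two curbs beside the lip (y 25 to 32 mm either side, 14 mm tall) and the key's shoulder (x -44 to 48, y -68 to -32, 14 mm tall).
- pack_front (a point): Centre of the front face of the black battery pack (46 mm wide, 40 mm tall, underside 6 mm above the worktop). Starts at x = 0, y = 0, z = 26 mm in the dock's frame; own axes as the dock's. A latch holds it against a spring of 6 N, 3.6 N after 48 mm, where the spring stops and friction keeps the pack. Unhindered it shoots off the end of the lip in a fraction of a second.
- key_top (a point): Top centre of the orange eject key (32 mm along x, 28 mm along y), right of the lip: x = -22, y = -48, z = 24 mm in the dock's frame when up. A finger on it and one over the lip's centre line stand 48 mm apart along the dock's y at equal height; the second then stands in front of the pack, its near side some 10 to 15 mm from it.
- eject_key (a joint): How far the eject key is pressed down, m: 0 up, 0.009 against its stop (top then 15 mm above the worktop). It springs back. The latch lets go at about 0.005; pressing takes about 4 to 5 N.
- pepper_mill: Bystander: dark wooden pepper mill, 46 mm wide, 127 mm tall, stands loose. Origin at the centre of its underside.
- salt_shaker: Bystander: white and clear salt shaker, 42 mm wide, 80 mm tall, stands loose. Origin at the centre of its underside.
- small_cup: Bystander: small white cup, 64 mm wide, 36 mm tall, stands loose. Origin at the centre of its underside.
- glass: Bystander: clear drinking glass, 81 mm wide, 93 mm tall, stands loose. Origin at the centre of its underside.
- matchbox: Bystander: red matchbox, 36 x 54 x 14 mm, lies loose. Origin at the centre of its underside.
- teaspoon: Bystander: steel teaspoon, 132 mm long, lies loose. Origin at the centre of its underside.
- pack: The same pack: 72 mm long, about 0.2 kg, loose in the bay; origin at the centre of its underside, 36 mm behind the front face, 20 mm below pack_front. Halfway out means 36 mm out.
- bay_mouth (a point): Top front edge of the dock's housing, at x = 26 mm, y = 0, 55 mm above the worktop in the dock's frame. The housing reaches from here back to x = 112 mm, y = -34 to 34 mm; a lower block, 37 mm tall, stands to its right at x = 46 to 112 mm, y = -66 to -32 mm.
- lip_end (a point): Middle of the front end of the flat grey lip on which the pack slides out: x = -74 mm, y = 0, 6 mm above the worktop in the dock's frame. The lip is level, 72 mm wide (50 mm between the curbs), and free in front of the pack.

How it is judged:
On the way:
1. with the key held down, a finger holds the sprung-out pack less than halfway out (3 to 34 mm) (value of joint eject_key above 0.003 m and contact force between the fingers and pack above 0.5 N and contact force between the fingers and eject_key above 0.5 N and x of pack_front in the frame of dock between -0.034 and -0.003 m), for 0.2 s.
At the end, for the whole second after the job is handed in: The pack rests upright on the lip, straight (within 0.15 rad, 6 mm sideways), its front 42 to 68 mm out from where it sat; the key is up; nothing moves and the robot touches nothing (x of pack_front in the frame of dock between -0.068 and -0.042 m and y of pack_front in the frame of dock between -0.006 and 0.006 m and z of pack_front in the frame of dock between 0.022 and 0.03 m and angle between pack's own z axis and vertical below 0.1 rad and angle between the x axis of pack and the x axis of dock, either way round below 0.15 rad and linear speed of pack below 0.01 m/s and value of joint eject_key below 0.002 m).
It fails at once if the pack shot out (faster than 0.4 m/s once more than 38 mm out) (x of pack_front in the frame of dock below -0.038 m and linear speed of pack above 0.4 m/s).
It fails at once if the pack ran over the end of the lip (x of pack_front in the frame of dock below -0.074 m).
It fails at once if the pack was lifted or tipped (z of pack_front in the frame of dock above 0.038 m or angle between pack's own z axis and vertical above 0.25 rad).
It fails at once if a bystander was disturbed (distance of any of pepper_mill, salt_shaker, small_cup, glass, matchbox, teaspoon from where it was at the start of the episode above 0.02 m).
It also fails if it takes over 38 s, if anything falls off the work surface, if the arm or the gripper's body presses on something with over 40 N, if the wrist force passes 120 N, or if a joint passes its speed limit or range.

### The arm

A 6-joint arm with a two-finger parallel gripper is mounted at the origin on a cart in front of the work surface, level with it; the furniture and walls round the work are solid. World frame = base frame: x ahead of the robot, y to its left, z up, the work surface at z = 0. Lengths are in m, angles in rad, forces in N, time in s.
With the tool pointing down it reaches from about 0.25 to 0.775 m from the base axis. Payload 4 kg.
Tool frame: the origin (TCP) lies midway between the tips of the shut fingers; the grasp point (between the pads) lies 19 mm behind it (robot.tcp_to_grasp is the distance from the TCP to the grasp point, in m); z points along the fingers, y is the line along which they close (so a half turn about z gives the same grasp; the last joint's range is limited). The gripper opens to 94 mm and grips with 3 to 60 N. Pads are 16 mm wide; open, the fingers measure 119 mm over their backs; the gripper's body (75 mm by 177 mm) begins 78 mm behind the grasp point.
Start: joints at [-1.226, 0.087, 1.371, -0, 1.684, -0.103], TCP at [0.238, -0.496, 0.206] pointing down, gripper open.
Joint ranges: [-3.1, 3.1], [-0.76, 2.03], [0.27, 2.55], [-1.08, 4.22], [0.17, 2.65], [-2.57, 2.57]. Speed limits (rad/s): [2.79, 2.79, 3.14, 3.14, 3.14, 3.14].

### API

Orientations are given as [roll, pitch, yaw] about the fixed x, y, z axes, in that order (R = Rz(yaw) Ry(pitch) Rx(roll)).
In Python, from bench import robot, viewer gives the robot as it stands. The module is installed in compiled form; this text tells all that it offers.
- The arm moves only by the shell command python3 -m handwheel 'ROWS' [OPENING]. ROWS is JSON, a list of rows, each a list of 6 numbers: the shift along the tool's x, y, z in units of 0.2 m (1.0 is 0.2 m), then the turn, a rotation vector about the tool's x, y, z in units of 30 degrees (1.0 is 30 degrees). In form: [[x, y, z, wx, wy, wz], ...]. A call has 1 to 10 rows; each row is the pose to reach, as a shift and turn from the pose commanded when the call began, along the tool's axes at that moment; what a row does not reach only later rows make up. A row lasts 1/12 s, in which the tool goes at most 41.7 mm and 7.16 degrees, less where a joint would pass 70% of its speed; a pose out of reach is approached as far as the arm can. A call with a number of a shift or a turn outside -1 to 1 is refused whole. A call with a gripper value outside its range is refused whole. OPENING is the gripper's target within -1 to 1 (shut at 1, half-way at 0, fully open at -1), set as the call begins (- or left out, the last holds). The fingers move at their own pace and stop on an object; the grip force is fixed at half the most. Time passes only in rows, so rows that repeat a pose let the fingers close. It gives the time, the measured TCP pose, the force, the opening and the grip force at its end, in the units of the state.
- robot.get_obs(): the state, without advancing time (a new reading comes with each control period).
- viewer.snapshot(name): name is "side" or "top"; returns the picture (420x560x3 uint8, red, green, blue); there is no depth.
- viewer.calibration(name): a dict with "fx", "fy", "cx", "cy" (pixels), "k1" (the pictures are not rectified: a ray, as slopes to the right and down, at radius r is drawn at 1 + k1 r^2 times it, then the intrinsics apply), "R" (3x3) and "t" (3): a world point X has camera coordinates R X + t. Camera axes: x right, y down, z forward; pixel columns grow to the right and rows downward; lengths in m; the calibration is good to about 2 mm. A picture is of the moment at which its call begins. calibration takes no time and is no camera call.
- robot.close_job(): hands the job in; it is judged then, once.
The state is a dict: "time": time; "joint_positions": joint angles; "qvel": joint speeds; "joint_torque": joint torques, N m; "tool_pos": TCP position; "ee_rot": TCP orientation; "wrist_force": force on the tool from outside, world axes, zero at the start; "wrist_torque": the same for the moment, N m; "width": finger opening in m; "finger_force": force on a finger pad.
Only numpy, scipy, OpenCV 4.12 (cv2) and the standard library are available. Lean on these libraries where they do the work, as an engineer would, in place of code of your own. Each camera call takes 0.05 s, during which the arm holds its last target. There are 200 camera calls.

## Working session

There is one attempt and no reset: what is moved stays moved. The work goes in short steps, Python scripts to look and compute and a shell command to move; the robot and the scene stay as the last step left them, time stands still between calls to the robot, and variables do not carry over. Pictures are saved under pics/ and viewed, at most 12 in all, crops included, and the job is handed in when it is done.

```bash
mkdir -p pics; python3 - <<'E'
from bench import robot, viewer
import cv2
for n in("side","top"):
    c=viewer.calibration(n); print(n,c)
    cv2.imwrite(f"pics/{n}0.png",viewer.snapshot(n)[:,:,::-1])
o=robot.get_obs(); print(o["time"],o["tool_pos"],o["ee_rot"],o["width"],o["wrist_force"])
E
```

```text
side {'fx': 482.7979997443254, 'fy': 482.7979997443254, 'cx': 285.7011074832372, 'cy': 207.4957044349195, 'k1': -0.03466085989096219, 'R': array([[-0.94264894, -0.33347233, -0.01446321],
       [-0.19559185,  0.58696678, -0.78562958],
       [ 0.27047515, -0.737744  , -0.61852808]]), 't': array([0.4726966 , 0.20300695, 1.0955566 ])}
top {'fx': 457.5476553357048, 'fy': 457.5476553357048, 'cx': 281.35044811023283, 'cy': 214.52757402296228, 'k1': -0.06432507108122615, 'R': array([[-0.0786095 , -0.996895  , -0.00457209],
       [-0.97449759,  0.07780868, -0.21047626],
       [ 0.21017848, -0.01208994, -0.97758828]]), 't': array([-0.02389006,  0.53070794,  1.17351917])}
0.1 [ 0.23798193 -0.49530937  0.20440347] [-3.13961156e+00 -2.02464051e-04  4.47821447e-01] 0.09394464615787206 [-0.36210131  0.88801184  0.84637437]
```

View pics/side0.png

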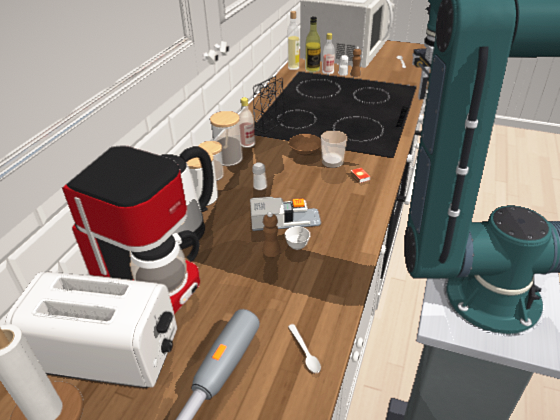

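View pics/top0.png

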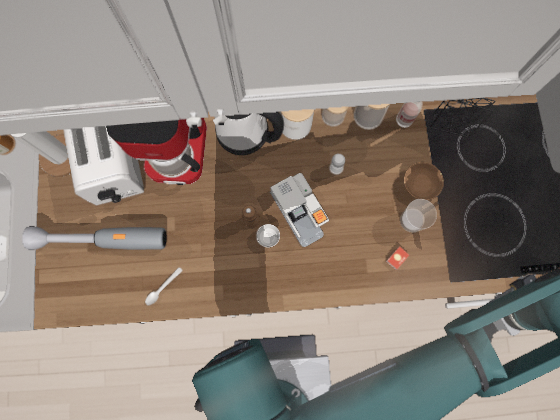

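The dock sits at about (300,212) in top and (285,212) in side. The mill is at (248,212) and the cup at (268,236), both on its left in top. I'll zoom in on the dock and detect the orange key.

```bash
cat > h.py <<'E'
import numpy as np, cv2
from bench import viewer
C={n:viewer.calibration(n) for n in("side","top")}
def ray(n,px):
    c=C[n]; K=np.array([[c["fx"],0,c["cx"]],[0,c["fy"],c["cy"]],[0,0,1]])
    u=cv2.undistortPoints(np.array([[px]],float),K,np.array([c["k1"],0,0,0,0]))[0,0]
    return -c["R"].T@c["t"], c["R"].T@np.array([u[0],u[1],1])
def onz(n,px,z):
    o,d=ray(n,px); return o+d*(z-o[2])/d[2]
def proj(n,X):
    c=C[n]; K=np.array([[c["fx"],0,c["cx"]],[0,c["fy"],c["cy"]],[0,0,1]])
    return cv2.projectPoints(np.array(X,float).reshape(-1,1,3),cv2.Rodrigues(c["R"])[0],c["t"],K,np.array([c["k1"],0,0,0,0]))[0][:,0]
def orange(n,im,lo):
    h=cv2.cvtColor(im,cv2.COLOR_RGB2HSV); m=cv2.inRange(h,(8,170,150),(24,255,255))
    k=np.zeros_like(m); x0,y0,x1,y1=lo; k[y0:y1,x0:x1]=m[y0:y1,x0:x1]
    cs=cv2.findContours(k,0,1)[0]; return max(cs,key=cv2.contourArea)
E
python3 - <<'E'
from h import *
t=cv2.imread("pics/top0.png"); s=cv2.imread("pics/side0.png")
a=cv2.resize(t[165:255,240:340],None,fx=4,fy=4,interpolation=2)
b=cv2.resize(s[185:265,240:340],None,fx=4,fy=4,interpolation=2)
cv2.imwrite("pics/crop0.png",np.hstack([a,cv2.copyMakeBorder(b,0,40,0,0,0)]))
for n,im,lo in(("top",t,(305,195,335,230)),("side",s,(285,192,312,215))):
    c=orange(n,im[:,:,::-1].copy(),lo); r=cv2.minAreaRect(c); print(n,r,onz(n,r[0],.024))
    print(np.array([onz(n,p,.024)[:2] for p in cv2.boxPoints(r)]).round(4).tolist())
E
```

```text
top ((316.0, 220.0), (0.0, 0.0), 0.0) [ 0.51116717 -0.16009065  0.024     ]
[[0.5112, -0.1601], [0.5112, -0.1601], [0.5112, -0.1601], [0.5112, -0.1601]]
side ((297.5, 202.0), (8.0, 11.0), 90.0) [ 0.52460306 -0.16499516  0.024     ]
[[0.5451, -0.1776], [0.5157, -0.1874], [0.5045, -0.1526], [0.5333, -0.1431]]
```

View pics/crop0.png

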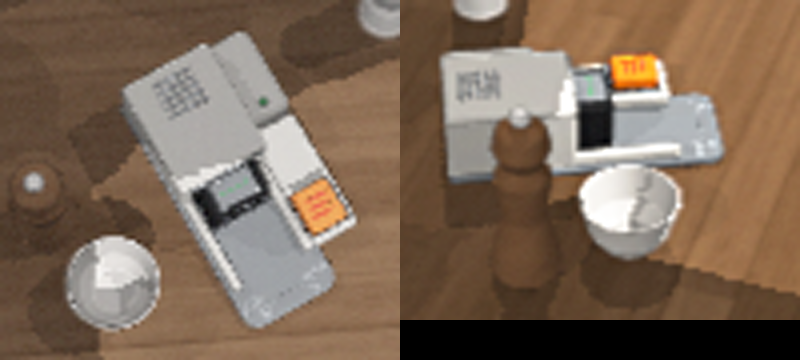

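The crop shows, in top crop pixels: housing top corners (123,100), (172,185), (262,150), (205,48); lip front from (250,328) to (335,288); orange key around (320,208). The mill and cup are on the dock's left, in front of it. Next is a 2D rigid fit through points at known heights.

```bash
cat >> h.py <<'E'
def om(im,lo):
    x0,y0,x1,y1=lo
    b=cv2.cvtColor(im,cv2.COLOR_RGB2HSV)[y0:y1,x0:x1]
    m=cv2.inRange(b,(3,140,120),(26,255,255))*1
    m=cv2.inRange(b,(5,190,170),(26,255,255))
    cs=cv2.findContours(m,0,1,offset=(x0,y0))[0]; return np.vstack([c for c in cs if len(c)>2])
E
python3 - <<'E'
from h import *
t=cv2.imread("pics/top0.png")[:,:,::-1].copy(); s=cv2.imread("pics/side0.png")[:,:,::-1].copy()
K=[]
for n,im,lo in(("top",t,(308,205,332,228)),("side",s,(288,194,310,210))):
    r=cv2.minAreaRect(om(im,lo)); print(n,r,onz(n,r[0],.024 if n=="top" else .022).round(4))
f=lambda x,y:(240+(x-1.5)/4,165+(y-1.5)/4)
g=lambda x,y:(240+(x-400-1.5)/4,185+(y-1.5)/4)
pts=[("top",f(320,208),(-.022,-.048,.024)),("top",f(123,100),(.112,.034,.055)),("top",f(172,185),(.026,.034,.055)),("top",f(262,150),(.026,-.034,.055)),("top",f(205,48),(.112,-.034,.055)),("top",f(293,307),(-.074,0,.006)),("top",f(355,220),(-.044,-.068,.014)),("side",g(635,68),(-.022,-.048,.024))]
W=np.array([onz(n,p,d[2])[:2] for n,p,d in pts]); D=np.array([d[:2] for *_,d in pts])
a=(W-W.mean(0))@[1,1j]; b=(D-D.mean(0))@[1,1j]
th=np.angle((a*b.conj()).sum()); R=np.array([[np.cos(th),-np.sin(th)],[np.sin(th),np.cos(th)]])
t0=W.mean(0)-R@D.mean(0); print("yaw",th,"org",t0); print(((W-t0)@R-D).round(4))
for p in [(-.022,-.048),(-.022,0)]: print(t0+R@p)
E
```

```text
Traceback (most recent call last):
  File "h.py", line 22, in om
    cs=cv2.findContours(m,0,1,offset=(x0,y0))[0]; return np.vstack([c for c in cs if len(c)>2])
                                                         ~~~~~~~~~^^^^^^^^^^^^^^^^^^^^^^^^^^^^^
ValueError: need at least one array to concatenate
```

```bash
sed -i '/\*1$/d; s/(5,190,170),(26,255,255)/(3,110,200),(28,255,255)/' h.py
cat >> h.py <<'E'
def fit(W,D):
    a=(W-W.mean(0))@[1,1j]; b=(D-D.mean(0))@[1,1j]
    th=np.angle((a*b.conj()).sum()); R=np.array([[np.cos(th),-np.sin(th)],[np.sin(th),np.cos(th)]])
    return th,R,W.mean(0)-R@D.mean(0)
E
python3 - <<'E'
from h import *
t=cv2.imread("pics/top0.png")[:,:,::-1].copy(); s=cv2.imread("pics/side0.png")[:,:,::-1].copy()
for n,im,lo in(("top",t,(308,205,332,228)),("side",s,(288,194,310,210))):
    try:
        r=cv2.minAreaRect(om(im,lo)); print(n,r,onz(n,r[0],.024 if n=="top" else .022).round(4))
    except Exception as e: print(n,"no mask")
f=lambda x,y:(240+(x-1.5)/4,165+(y-1.5)/4)
g=lambda x,y:(240+(x-400-1.5)/4,185+(y-1.5)/4)
pts=[("top",f(320,208),(-.022,-.048,.024)),("top",f(123,100),(.112,.034,.055)),("top",f(172,185),(.026,.034,.055)),("top",f(262,150),(.026,-.034,.055)),("top",f(205,48),(.112,-.034,.055)),("top",f(293,307),(-.074,0,.006)),("top",f(355,220),(-.044,-.068,.014)),("side",g(635,68),(-.022,-.048,.024))]
W=np.array([onz(n,p,d[2])[:2] for n,p,d in pts]); D=np.array([d[:2] for *_,d in pts])
th,R,t0=fit(W,D); print("yaw",th,"org",t0); print(((W-t0)@R-D).round(4).tolist())
for p in [(-.022,-.048),(-.022,0)]: print(t0+R@p)
for n,p in(("mill",(248.5,225)),("cup",(268,236))): print(n,((onz("top",p,.03)[:2]-t0)@R).round(3))
E
```

```text
top ((319.54412841796875, 216.0735321044922), (10.975909233093262, 9.432422637939453), 59.03623962402344) [ 0.5214 -0.1709  0.024 ]
side ((298.268310546875, 202.4146270751953), (7.951070785522461, 10.822290420532227), 83.6598129272461) [ 0.5228 -0.1663  0.022 ]
yaw 0.4461547917206667 org [ 0.51999775 -0.115833  ]
[[-0.0019, -0.0017], [-0.0086, -0.001], [0.0093, -0.0001], [-0.0003, 0.003], [-0.0048, 0.0001], [0.002, -0.0005], [0.002, -0.0], [0.0023, 0.0003]]
[ 0.52086327 -0.16862742]
[ 0.50015127 -0.12532599]
mill [0.053 0.132]
cup [-0.     0.101]
```

Key is at about (0.521,-0.169) and the dock yaw is about 0.446, so the tool yaw of 0.448 is already aligned (tool x = dock +x, tool y = dock -y). I'll move above, at height.

```bash
python3 -m handwheel '[[0.98,-0.49,0,0,0,0],[0.98,-0.49,0,0,0,0],[0.98,-0.49,0,0,0,0],[0.98,-0.49,0,0,0,0],[0.98,-0.49,0,0,0,0],[0.98,-0.49,0,0,0,0],[0.98,-0.49,0,0,0,0]]' 0.24
python3 -m handwheel '[[0.98,-0.49,0,0,0,0],[0.98,-0.49,0,0,0,0],[0.98,-0.49,0,0,0,0],[0.98,-0.49,0,0,0,0],[0.98,-0.49,0,0,0,0],[0.98,-0.49,0.3,0,0,0],[0.98,-0.49,0.6,0,0,0],[0.98,-0.49,0.6,0,0,0],[0.98,-0.49,0.6,0,0,0],[0.98,-0.49,0.6,0,0,0]]'
python3 - <<'E'
from h import *
from bench import robot
o=robot.get_obs(); print(o["time"],o["tool_pos"],o["ee_rot"],o["width"],o["wrist_force"])
t=viewer.snapshot("top")[:,:,::-1]; s=viewer.snapshot("side")[:,:,::-1]
a=cv2.resize(t[150:250,240:340],None,fx=4,fy=4,interpolation=2)
b=cv2.resize(s[135:235,240:340],None,fx=4,fy=4,interpolation=2)
cv2.imwrite("pics/crop1.png",np.hstack([a,b]))
E
```

```text
time: 0.68
tool_pos: [0.3737, -0.3203, 0.2052]
ee_rot: [-3.141, -0.0, 0.453]
wrist_force: [0.1, 0.3, -1.0]
width: 0.0508
finger_force: 0.0
time: 1.52
tool_pos: [0.5044, -0.1501, 0.083]
ee_rot: [-3.137, 0.005, 0.446]
wrist_force: [0.2, -1.1, 0.6]
width: 0.0358
finger_force: 0.0
1.5167 [ 0.50441833 -0.15009553  0.08302256] [-3.13730571  0.0049272   0.44628568] 0.035802066153841884 [ 0.23847972 -1.14240075  0.6083295 ]
```

View pics/crop1.png

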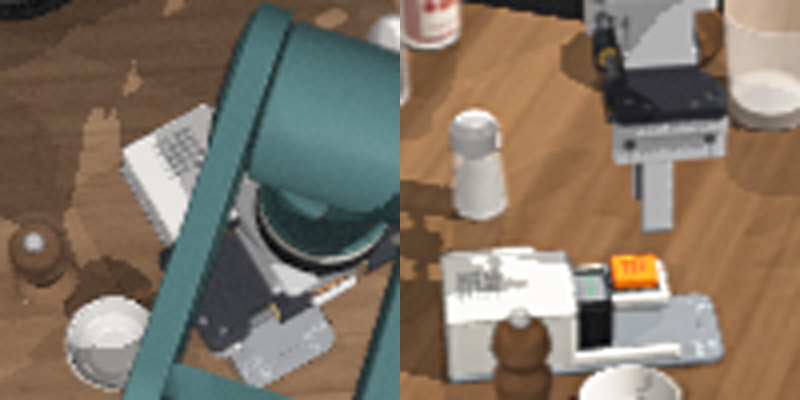

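Side view: the near finger tip's bottom edge is at crop (641–673, 230) and the pack front's right edge is near crop x=611. Next I compare the measured tip with the projection of where it should be.

```bash
python3 - <<'E'
from h import *
g=lambda x,y:(240+(x-400-1.5)/4,135+(y-1.5)/4)
th=.446; R=np.array([[np.cos(th),-np.sin(th)],[np.sin(th),np.cos(th)]]); t0=np.array([.52,-.1158])
d=lambda n,p,z:((onz(n,p,z)[:2]-t0)@R).round(4)
tcp=np.array([.5044,-.1501]); print("tcp dock",(tcp-t0)@R)
for q in((641,231),(673,229)): print("tip",d("side",g(*q),.083))
# pack front-left-bottom corner at z .006.. x=0,y=.023 ; top edge z=.046
def P(x,y,z): 
    p=proj("side",[*(t0+R@[x,y]),z])[0]; return ((p[0]-240)*4+401.5,(p[1]-135)*4+1.5)
for nm,p in dict(packTL=(0,.023,.046),packBL=(0,.023,.014),packTR=(0,-.023,.046),key=(-.022,-.048,.024),lipR=(-.074,-.03,.006),lipL=(-.074,.03,.006),mouthL=(.026,.034,.055)).items(): print(nm,np.round(P(*p)))
o,r=ray("side",g(657,230)); 
E
```

```text
tcp dock [-0.02886966 -0.02421555]
tip [-0.0189 -0.011 ]
tip [-0.0403 -0.0106]
packTL [619. 309.]
packBL [619. 346.]
packTR [611. 267.]
key [638. 268.]
lipR [715. 298.]
lipL [730. 353.]
mouthL [581. 311.]
```

The dock model agrees with the view (key, pack and lip within about 2 px). I'll shift 7 mm in and descend to about z=0.04, clear of the key.

```bash
python3 -m handwheel '[[0.035,0,0,0,0,0],[0.035,0,0.1,0,0,0],[0.035,0,0.2,0,0,0],[0.035,0,0.2,0,0,0],[0.035,0,0.2,0,0,0],[0.035,0,0.2,0,0,0]]'
python3 - <<'E'
from h import *
from bench import robot
o=robot.get_obs(); print(o["time"],o["tool_pos"],o["ee_rot"],o["width"],o["wrist_force"])
th=.446; R=np.array([[np.cos(th),-np.sin(th)],[np.sin(th),np.cos(th)]]); t0=np.array([.52,-.1158])
print((o["tool_pos"][:2]-t0)@R)
s=viewer.snapshot("side")[:,:,::-1]
cv2.imwrite("pics/crop2.png",cv2.resize(s[150:230,240:340],None,fx=7,fy=7,interpolation=2))
E
```

```text
time: 2.12
tool_pos: [0.5146, -0.1471, 0.048]
ee_rot: [3.139, -0.003, 0.448]
wrist_force: [0.2, 0.0, 0.2]
width: 0.0355
finger_force: 0.0
2.1167 [ 0.51459698 -0.14709134  0.04796189] [ 3.13850684e+00 -2.76289022e-03  4.47594730e-01] 0.035530809792237356 [0.20611515 0.04790966 0.22247588]
[-0.01837233 -0.02589976]
```

View pics/crop2.png

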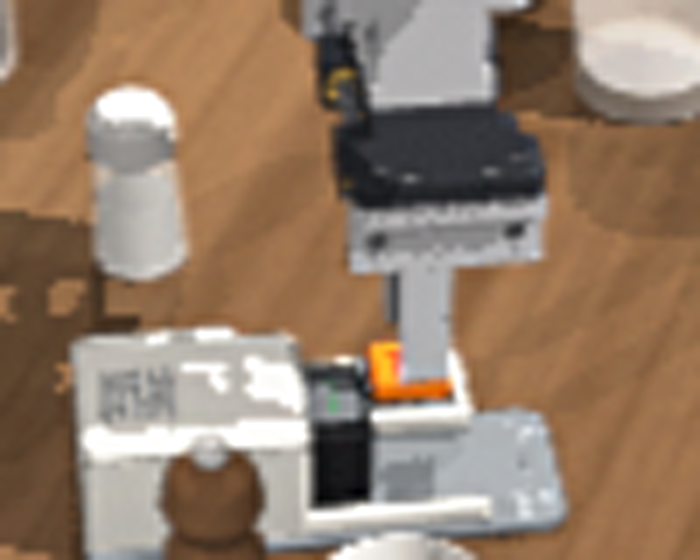

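The finger tip is at crop (400–450, 380), its shadow falls on the lip at (412,478), and the pack front is at x=370, a gap of about 10 mm. I'll back off 3 mm and go down in steps, watching the force.

```bash
python3 - <<'E'
from h import *
th=.446; R=np.array([[np.cos(th),-np.sin(th)],[np.sin(th),np.cos(th)]]); t0=np.array([.52,-.1158])
for z in(.048,.055,.06): print(((onz("side",(300.3,204.3),z)[:2]-t0)@R).round(4))
E
python3 -m handwheel '[[-0.01,0,0.03,0,0,0],[-0.015,0,0.06,0,0,0],[-0.015,0,0.09,0,0,0],[-0.015,0,0.09,0,0,0],[-0.015,0,0.09,0,0,0]]'
```

```text
[-0.0194 -0.0044]
[-0.0182  0.0045]
[-0.0173  0.0109]
time: 2.58
tool_pos: [0.5096, -0.1474, 0.0266]
ee_rot: [-3.14, 0.001, 0.448]
wrist_force: [0.6, -0.7, -1.0]
width: 0.0358
finger_force: 0.0
```

```bash
python3 -m handwheel '[[0,0,0.015,0,0,0],[0,0,0.03,0,0,0],[0,0,0.035,0,0,0],[0,0,0.035,0,0,0]]'
python3 -m handwheel '[[0,0,0.008,0,0,0],[0,0,0.015,0,0,0],[0,0,0.02,0,0,0],[0,0,0.02,0,0,0],[0,0,0.02,0,0,0],[0,0,0.02,0,0,0]]'
```

```text
time: 2.92
tool_pos: [0.5107, -0.1479, 0.021]
ee_rot: [3.141, -0.001, 0.448]
wrist_force: [0.2, 0.3, 3.7]
width: 0.0356
finger_force: 1.7
time: 3.42
tool_pos: [0.5098, -0.1483, 0.0168]
ee_rot: [3.141, 0.001, 0.448]
wrist_force: [-2.4, -0.7, 5.5]
width: 0.0354
finger_force: 4.3
```

```bash
python3 -m handwheel '[[0,0,0.003,0,0,0],[0,0,0.003,0,0,0],[0,0,0.003,0,0,0],[0,0,0.003,0,0,0]]'
python3 - <<'E'
from h import *
from bench import robot
F=[]
for i in range(4):
    s=viewer.snapshot("side")[:,:,::-1]; o=robot.get_obs(); F.append(o["wrist_force"])
print(np.mean(F,0),o["tool_pos"],o["time"])
cv2.imwrite("pics/crop3.png",cv2.resize(s[150:230,240:340],None,fx=7,fy=7,interpolation=2))
E
```

```text
time: 3.75
tool_pos: [0.5098, -0.1483, 0.0164]
ee_rot: [3.141, 0.001, 0.448]
wrist_force: [-3.5, -1.1, 7.0]
width: 0.0354
finger_force: 4.4
[-2.62869692 -0.62635452  6.49847801] [ 0.50975607 -0.14827995  0.01644045] 3.95
```

View pics/crop3.png

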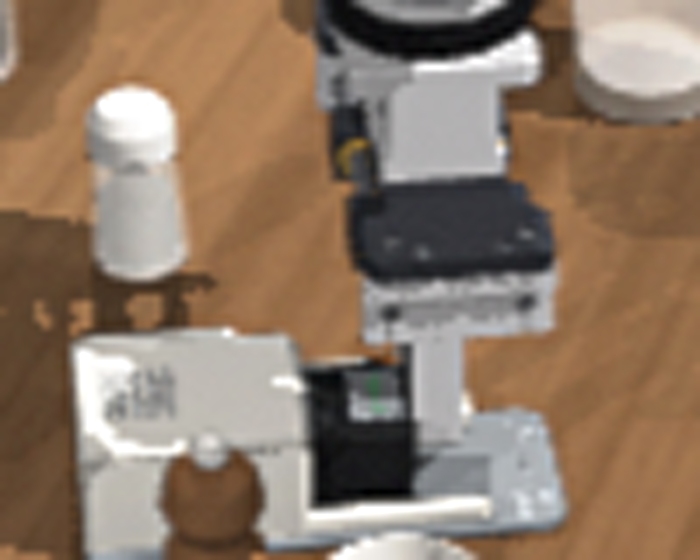

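The pack sprang out about 14 mm and is trapped on the finger (front at crop x=413), standing level. The hold has lasted over 0.5 s. Now let the key up slowly.

```bash
python3 -m handwheel '[[0,0,-0.004,0,0,0],[0,0,-0.008,0,0,0],[0,0,-0.012,0,0,0],[0,0,-0.016,0,0,0],[0,0,-0.02,0,0,0],[0,0,-0.024,0,0,0],[0,0,-0.028,0,0,0],[0,0,-0.03,0,0,0],[0,0,-0.03,0,0,0]]'
python3 - <<'E'
from h import *
from bench import robot
F=[]
for i in range(3):
    s=viewer.snapshot("side")[:,:,::-1]; o=robot.get_obs(); F.append(o["wrist_force"])
print(np.mean(F,0),o["tool_pos"],o["time"])
cv2.imwrite("pics/crop4.png",cv2.resize(s[150:230,240:340],None,fx=7,fy=7,interpolation=2))
E
```

```text
time: 4.7
tool_pos: [0.5094, -0.1479, 0.0214]
ee_rot: [-3.141, 0.002, 0.448]
wrist_force: [-1.6, -4.4, 0.0]
width: 0.0357
finger_force: 3.4
[-3.2527918  -3.62491479  0.1833013 ] [ 0.5093412  -0.14793324  0.02133047] 4.85
```

View pics/crop4.png

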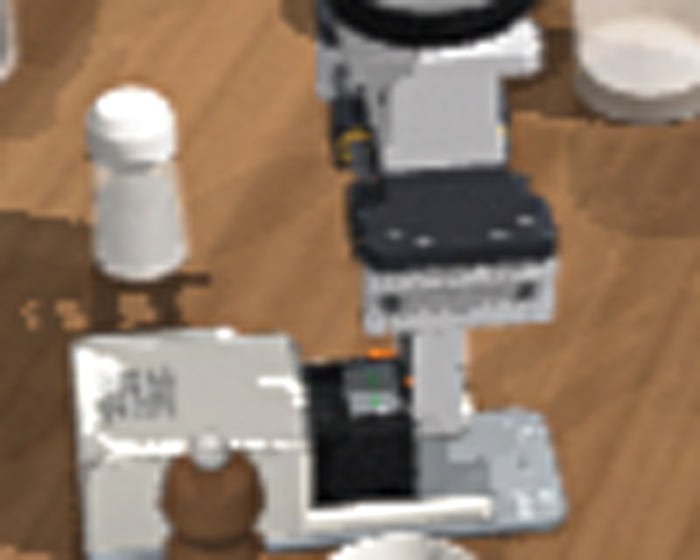

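The pack is still level (top edge unchanged) and the key is coming up. I'll continue up 5 mm to clear it.

```bash
python3 -m handwheel '[[0,0,-0.004,0,0,0],[0,0,-0.008,0,0,0],[0,0,-0.012,0,0,0],[0,0,-0.016,0,0,0],[0,0,-0.02,0,0,0],[0,0,-0.025,0,0,0],[0,0,-0.025,0,0,0],[0,0,-0.025,0,0,0]]'
python3 - <<'E'
from h import *
from bench import robot
F=[]
for i in range(3):
    s=viewer.snapshot("side")[:,:,::-1]; o=robot.get_obs(); F.append(o["wrist_force"])
print(np.mean(F,0),o["tool_pos"],o["time"])
cv2.imwrite("pics/crop5.png",cv2.resize(s[150:230,240:340],None,fx=7,fy=7,interpolation=2))
E
```

```text
time: 5.52
tool_pos: [0.5092, -0.147, 0.0261]
ee_rot: [-3.139, 0.002, 0.448]
wrist_force: [-5.0, -1.1, -3.1]
width: 0.0356
finger_force: 2.5
[-4.28341355 -1.79907033 -2.68697817] [ 0.50916386 -0.14697221  0.02604959] 5.6667
```

View pics/crop5.png

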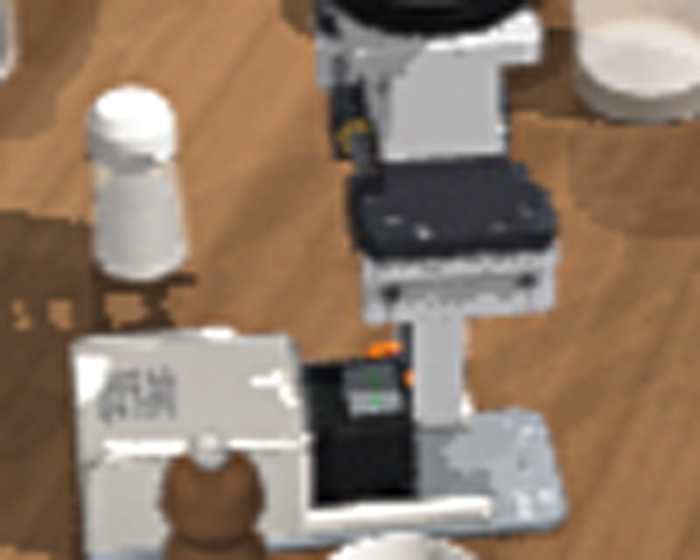

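The pack is level with the key up, but 2.7 N of upward friction remains. I'll go up 3 mm and down 2 mm to reverse it, then draw out slowly.

```bash
python3 -m handwheel '[[0,0,-0.005,0,0,0],[0,0,-0.01,0,0,0],[0,0,-0.015,0,0,0],[0,0,-0.015,0,0,0],[0,0,-0.01,0,0,0],[0,0,-0.005,0,0,0],[0,0,-0.005,0,0,0],[0,0,-0.005,0,0,0]]'
python3 -m handwheel '[[-0.005,0,0,0,0,0],[-0.01,0,0,0,0,0],[-0.015,0,0,0,0,0],[-0.02,0,0,0,0,0],[-0.025,0,0,0,0,0],[-0.03,0,0,0,0,0],[-0.035,0,0,0,0,0],[-0.04,0,0,0,0,0],[-0.045,0,0,0,0,0],[-0.05,0,0,0,0,0]]'
python3 -m handwheel '[[-0.005,0,0,0,0,0],[-0.01,0,0,0,0,0],[-0.015,0,0,0,0,0],[-0.02,0,0,0,0,0],[-0.025,0,0,0,0,0],[-0.025,0,0,0,0,0]]'
python3 - <<'E'
from h import *
from bench import robot
F=[]
for i in range(3):
    s=viewer.snapshot("side")[:,:,::-1]; o=robot.get_obs(); F.append(o["wrist_force"])
print(np.mean(F,0),o["tool_pos"],o["time"])
cv2.imwrite("pics/crop6.png",cv2.resize(s[150:230,240:340],None,fx=7,fy=7,interpolation=2))
E
```

```text
time: 6.33
tool_pos: [0.5098, -0.1474, 0.0278]
ee_rot: [-3.141, 0.001, 0.448]
wrist_force: [-4.8, -1.8, -1.2]
width: 0.0355
finger_force: 2.6
time: 7.17
tool_pos: [0.5011, -0.1519, 0.0279]
ee_rot: [-3.141, -0.0, 0.448]
wrist_force: [-4.7, -2.0, -1.3]
width: 0.0361
finger_force: 2.3
time: 7.67
tool_pos: [0.4966, -0.1542, 0.0279]
ee_rot: [3.141, 0.0, 0.448]
wrist_force: [-4.7, -1.8, -1.7]
width: 0.0358
finger_force: 2.2
[-4.52504989 -1.16618068 -1.54954224] [ 0.49673996 -0.15418147  0.02789739] 7.8167
```

View pics/crop6.png

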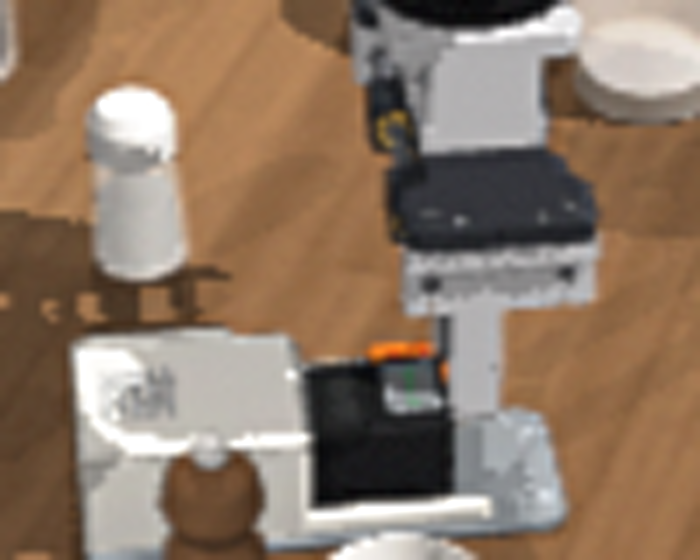

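The pack follows, level and straight, about 29 mm out. I'll lower 1.5 mm to relieve the upward friction and carry on.

```bash
python3 -m handwheel '[[-0.003,0,0.004,0,0,0],[-0.006,0,0.008,0,0,0],[-0.011,0,0.008,0,0,0],[-0.016,0,0.008,0,0,0],[-0.021,0,0.008,0,0,0],[-0.026,0,0.008,0,0,0],[-0.031,0,0.008,0,0,0],[-0.036,0,0.008,0,0,0],[-0.041,0,0.008,0,0,0],[-0.046,0,0.008,0,0,0]]'
python3 -m handwheel '[[-0.004,0,0,0,0,0],[-0.008,0,0,0,0,0],[-0.012,0,0,0,0,0],[-0.016,0,0,0,0,0],[-0.02,0,0,0,0,0],[-0.024,0,0,0,0,0],[-0.028,0,0,0,0,0],[-0.032,0,0,0,0,0],[-0.036,0,0,0,0,0],[-0.04,0,0,0,0,0]]'
python3 -m handwheel '[[-0.004,0,0,0,0,0],[-0.008,0,0,0,0,0],[-0.012,0,0,0,0,0],[-0.016,0,0,0,0,0],[-0.02,0,0,0,0,0],[-0.024,0,0,0,0,0],[-0.028,0,0,0,0,0],[-0.032,0,0,0,0,0],[-0.036,0,0,0,0,0],[-0.04,0,0,0,0,0]]'
python3 - <<'E'
from h import *
from bench import robot
F=[]
for i in range(3):
    s=viewer.snapshot("side")[:,:,::-1]; o=robot.get_obs(); F.append(o["wrist_force"])
print(np.mean(F,0),o["tool_pos"],o["time"])
cv2.imwrite("pics/crop7.png",cv2.resize(s[150:230,240:340],None,fx=7,fy=7,interpolation=2))
E
```

```text
time: 8.65
tool_pos: [0.4884, -0.1582, 0.0263]
ee_rot: [3.141, -0.0, 0.448]
wrist_force: [-3.5, -0.7, -1.0]
width: 0.0354
finger_force: 1.9
time: 9.48
tool_pos: [0.4814, -0.1616, 0.0264]
ee_rot: [3.141, -0.001, 0.448]
wrist_force: [-2.1, -0.6, -1.0]
width: 0.0357
finger_force: 0.8
time: 10.32
tool_pos: [0.4739, -0.1651, 0.0262]
ee_rot: [3.142, 0.0, 0.448]
wrist_force: [-0.9, -0.6, 0.5]
width: 0.0359
finger_force: 0.0
[-0.16464823 -0.27419795  0.24832972] [ 0.47395087 -0.16510913  0.02625906] 10.4667
```

View pics/crop7.png

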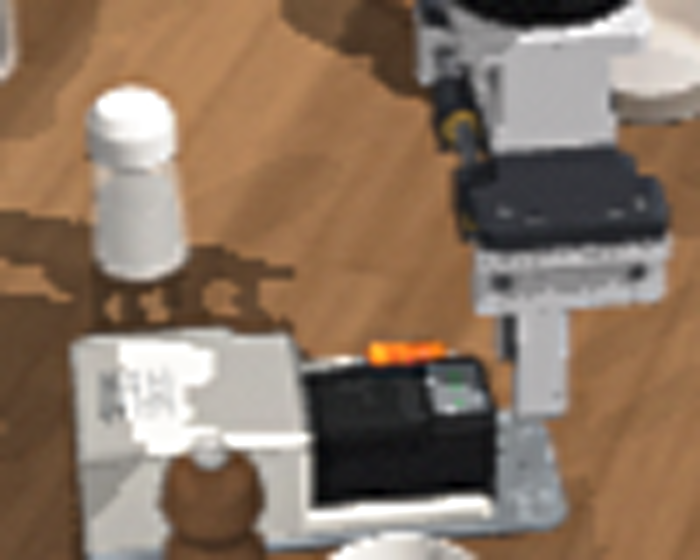

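The pack stands level on the lip (front edge at crop x=495) and the finger is free, with no force. I'll back off and up, then measure.

```bash
python3 -m handwheel '[[-0.05,0,0,0,0,0],[-0.15,0,0,0,0,0],[-0.3,0,0,0,0,0],[-0.3,0,-0.2,0,0,0],[-0.3,0,-0.4,0,0,0],[-0.3,0,-0.6,0,0,0],[-0.3,0,-0.8,0,0,0],[-0.3,0,-0.8,0,0,0]]'
python3 -m handwheel '[[-0.2,0.2,0,0,0,0],[-0.4,0.4,0,0,0,0],[-0.6,0.6,0,0,0,0],[-0.6,0.8,0,0,0,0],[-0.6,0.9,0,0,0,0],[-0.6,0.9,0,0,0,0],[-0.6,0.9,0,0,0,0],[-0.6,0.9,0,0,0,0],[-0.6,0.9,0,0,0,0]]'
python3 - <<'E'
from h import *
from bench import robot
o=robot.get_obs(); print(o["tool_pos"],o["wrist_force"],abs(o["qvel"]).max(),o["time"])
t=viewer.snapshot("top")[:,:,::-1]; s=viewer.snapshot("side")[:,:,::-1]
a=cv2.resize(t[170:250,260:340],None,fx=5,fy=5,interpolation=2)
b=cv2.resize(s[185:265,240:320],None,fx=5,fy=5,interpolation=2)
cv2.imwrite("pics/crop8.png",np.hstack([a,b]))
E
```

```text
time: 11.13
tool_pos: [0.4231, -0.1936, 0.1959]
ee_rot: [3.127, -0.009, 0.447]
wrist_force: [0.2, 0.4, 1.1]
width: 0.0359
finger_force: 0.0
time: 11.88
tool_pos: [0.3894, -0.4042, 0.1861]
ee_rot: [-3.141, -0.0, 0.448]
wrist_force: [0.1, 1.0, -0.3]
width: 0.0355
finger_force: 0.0
[ 0.38935658 -0.40423354  0.18614318] [ 0.12294873  0.98677775 -0.3059061 ] 0.018132849161655785 11.8833
```

View pics/crop8.png

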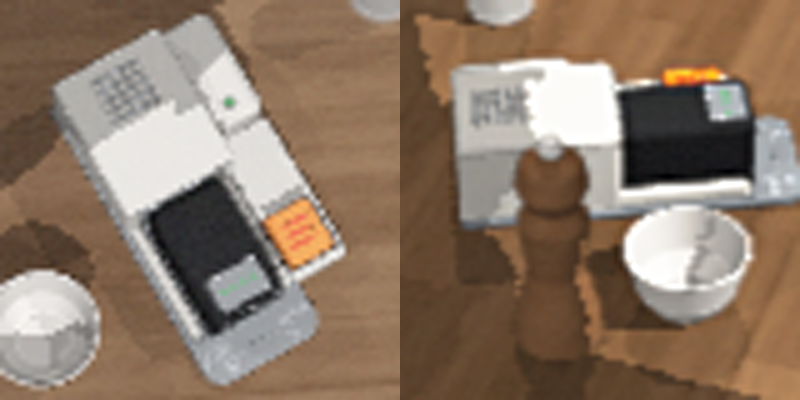

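The pack stands straight and level between the curbs and the key is up. I'll check the front position numerically.

```bash
python3 - <<'E'
from h import *
th=.447; R=np.array([[np.cos(th),-np.sin(th)],[np.sin(th),np.cos(th)]]); t0=np.array([.52,-.1158])
f=lambda x,y:(260+(x-2)/5,170+(y-2)/5); g=lambda x,y:(240+(x-402)/5,185+(y-2)/5)
d=lambda n,p,z:((onz(n,p,z)[:2]-t0)@R).round(4)
print("top: front corners top edge",d("top",f(208,330),.046),d("top",f(286,290),.046),"lip end",d("top",f(268,362),.006),"key",d("top",f(300,232),.024))
print("side: front left top",d("side",g(752,122),.046),"right top",d("side",g(748,84),.046),"bottom",d("side",g(751,183),.014),"key R",d("side",g(725,75),.024))
E
```

```text
top: front corners top edge [-0.0468  0.0239] [-0.0492 -0.0236] lip end [-0.0739 -0.0004] key [-0.0225 -0.0505]
side: front left top [-0.0426  0.0165] right top [-0.0453 -0.0166] bottom [-0.0408  0.0286] key R [-0.0382 -0.0548]
```

```bash
python3 -c "
from bench import robot
print(robot.close_job())"
```

```text
the job is handed in; nothing more can be done
None
```

I trapped the pack on the finger with the key down, eased it out, and left it straight on the lip with the key up; its front reads about 48 mm out from above and 41–45 mm from the side (42 mm is the minimum), and I handed the job in but got no verdict back.

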